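# Set the bowl at the dust hood and hold the sprung gate half open

### The job

Slide the turned wooden bowl across the bench, never lifting or tipping it, until it sits wholly inside the green circle painted in front of the dust hood, and let go of it there with the gate still shut. Then slide the red handle of the spring-loaded gate against its spring to half open, so that its pointer lies within the wide white mark, never opening it beyond three quarters, and finish while still holding it there, because it springs shut when released. Do not shift the other things on the bench.

Things in the scene. Friction and masses are not known exactly. Their poses are not given: they have to be found in the camera images.
- bowl_center (a point): Open round bowl of pale wood, loose on the bench, the only hollow one: 110 mm across at the rim, 55 mm high, outside nearly upright (108 mm across from 18 mm up, foot 86 mm), wall 8 mm, inner floor 10 mm up, 0.25 to 0.5 kg. Point: on its axis, half-way up (27.5 mm above the bench); z is the bowl's axis.
- circle (a point): Centre, at bench level, of the flat green painted circle (150 mm across, no thickness to speak of) in front of the dust hood's mouth. The bowl is wholly inside when the two centres are less than 20 mm apart. Fixed to the collector; the hood's mouth is 80 mm from it along the collector's -y.
- collector: Dust collector fixed to the bench; place and yaw differ each run. Origin: at bench level under the middle of its gate plates (125 mm along x, 24 mm along y, 110 mm high). x: the way the gate opens; y: out of the hood's mouth. At -y a grey pipe, then a green box 164 mm (x) by 154 mm (y), 130 mm high, centred at y = -137 mm. Centre of the green circle: x = 0, y = +170 mm.
- half_mark (a point): Middle of the white mark, 14 mm wide, for half open, on top (114 mm up) of the fixed black scale strip along the +y edge of the gate plates. The strip spans collector y 12 to 38 mm, x -70 to 80 mm; narrow red marks show shut and fully open. This point: x = +10 mm, y = +25 mm in the collector's frame.
- hood_mouth (a point): Centre of the mouth of the fixed round grey hood, 118 mm across, 60 mm above the bench, at y = +90 mm in the collector's frame; the hood narrows from there back to the gate plates.
- gate_grip (a point): Centre of the gate's upright red handle: 18 mm along the slide (collector x), 24 mm across it (y), 48 mm high, from 126 to 174 mm above the bench. A thin steel stem carries it 12 mm above the scale strip; below it a thin red pointer points to +y. Gate shut: at x = -30 mm, y = 0 in the collector's frame; it moves along collector +x. Axes as the collector's.
- gate (a joint): Travel of the sliding gate, m: 0 shut, 0.040 half open (pointer in the middle of the white mark, which spans 0.033 to 0.047), 0.080 fully open (stop). A spring drives it shut: 5 N when shut, rising 1 N per 10 mm, so 9 N at half and 13 N at the stop. It springs shut when let go.
- goblet: Bystander: dark wooden goblet, 60 mm across, 100 mm high; origin under its centre.
- blank: Bystander: solid round pale wood blank, 96 mm across, 42 mm high; origin under its centre.
- sanding_block: Bystander: cork block 60 x 100 x 35 mm; origin under its centre.
- wax_tin: Bystander: round tin, 68 mm across, 45 mm high; origin under its centre.
- gouge: Bystander: turning gouge lying along its x, pale handle, 420 mm long, 36 mm high; origin 200 mm from the handle's end.
- scraper: Bystander: turning scraper lying along its x, dark handle, 420 mm long, 36 mm high; origin 200 mm from the handle's end.
Things that resemble listed ones, but are neither listed nor needed, are in the scene too. What is shaped like the part that bears bowl_center but blue or turquoise is not meant.

How it is judged:
By the outcome, as a careful person would: the job done as asked, in the order asked, and still so for the second after the job is handed in, while the arm keeps its last pose, push and grip.
It also fails if it takes over 58 s, if anything falls off the work surface, if the arm or the gripper's body presses on something with over 40 N, if the wrist force passes 120 N, or if a joint passes its speed limit or range.

### The arm

A 7-joint arm with a two-finger parallel gripper is mounted at the origin on the work surface. World frame = base frame: x ahead of the robot, y to its left, z up, the work surface at z = 0. Lengths are in m, angles in rad, forces in N, time in s.
With the tool pointing down it reaches from about 0.425 to 0.875 m from the base axis. Payload 9.9 kg.
Tool frame: the origin (TCP) lies midway between the tips of the shut fingers; the grasp point (between the pads) lies 19 mm behind it; z points along the fingers, y is the line along which they close (so a half turn about z gives the same grasp; the last joint's range is limited). The gripper opens to 85 mm and grips with 20 to 120 N. Pads are 22 mm wide; open, the fingers measure 114 mm over their backs; the gripper's body (76 mm by 85 mm) begins 54 mm behind the grasp point. The pads swing forward as they close: fully open they stand 13 mm farther back than shut.
Start: joints at [-1.207, 0.576, 0.025, 1.437, -0.015, 1.129, -0.057], TCP at [0.292, 0.608, 0.231] pointing down, gripper open.
Joint ranges: [-2.76, 2.76], [-0.34, 2.15], [-1.52, 1.57], [0.19, 2.46], [-1.09, 4.23], [0.17, 1.99], [-2.82, 2.82]. Speed limits (rad/s): [2.22, 2.22, 3.01, 3.01, 3.14, 3.14, 3.14].

### API

Orientations are given as a unit quaternion [w, x, y, z].
In Python, from rig import r gives the robot as it stands. The module is installed in compiled form; this text tells all that it offers.
- The arm moves only by the shell command python3 -m handwheel 'ROWS' [FORCE]. ROWS is JSON, a list of rows, each an object with "rotation": the turn, a rotation vector about the tool's x, y, z scaled (see below), a list of three; "offset": the shift along the tool's x, y, z scaled (see below), a list of three; "grip": the opening, from -1 (shut) to 1 (fully open). A call has 1 to 20 rows; each row shifts and turns the commanded pose from where the row before left it, along the tool's axes as they then stand; what a row does not reach is not made up. The controller multiplies each number of a shift by 0.12 m and each number of a turn by 2 rad. A row lasts 1/8 s, in which the tool goes at most 62.5 mm and 10.7 degrees, less where a joint would pass 70% of its speed; a pose out of reach is approached as far as the arm can. A call with a number of a shift or a turn outside -1 to 1 is refused whole. A call with a gripper value outside its range is refused whole. The fingers move at their own pace and stop on an object; FORCE is the grip in N (left out, the last holds). Time passes only in rows, so rows that do not move let the fingers close. It gives the time, the measured TCP pose, the force, the opening and the grip force at its end, in the units of the state.
- r.sense(): the state, without advancing time (a new reading comes with each control period).
- r.grab_frame(name): name is "scene" or "top" or "wrist"; returns (picture, depth): 480x640x3 uint8, red, green, blue; 480x640 float32, m along the optical axis (not along the pixel's ray), 0 where there is no reading.
- r.get_calibration(name): a dict with "fx", "fy", "cx", "cy" (pixels), "view" (4x4, takes a point from world to camera coordinates). Camera axes: x right, y up, looking along -z (the intrinsics and any distortion apply to the point x, -y, -z); pixel columns grow to the right and rows downward; lengths in m; the calibration is good to about 2 mm. A picture is of the moment at which its call begins: read the wrist's pose just before it. get_calibration takes no time and is no camera call; for the wrist camera it gives the pose at the moment of the call.
- r.job_done(): hands the job in; it is judged then, once.
The state is a dict: "time_s": time; "joint_pos": joint angles; "joint_velocities": joint speeds; "effort": joint torques, N m; "ee_pos": TCP position; "eef_rot": TCP orientation; "contact_force": force on the tool from outside, world axes, zero at the start; "torque": the same for the moment, N m; "width": opening from 0.0 (shut) to 1.0 (fully open); "grasp_force": force on a finger pad.
Only numpy, scipy, OpenCV 4.12 (cv2) and the standard library are available. Lean on these libraries where they do the work, as an engineer would, in place of code of your own. Each camera call takes 0.05 s, during which the arm holds its last target. There are 200 camera calls.

## Working session

There is one attempt and no reset: what is moved stays moved. The work goes in short steps, Python scripts to look and compute and a shell command to move; the robot and the scene stay as the last step left them, time stands still between calls to the robot, and variables do not carry over. Pictures are saved under pics/ and viewed, at most 10 in all, crops included, and the job is handed in when it is done.

```bash
mkdir -p pics; cat > h.py <<'E'
import numpy as np, cv2
from rig import r
def snap(name,tag):
    c=r.get_calibration(name); im,d=r.grab_frame(name)
    cv2.imwrite(f'pics/{tag}.png',im[:,:,::-1]); np.savez(f'{tag}.npz',im=im,d=d,**{k:np.array(c[k]) for k in('fx','fy','cx','cy','view')})
    return c
def cloud(tag):
    f=np.load(f'{tag}.npz'); d=f['d']; v,u=np.mgrid[0:480,0:640]
    p=np.stack([(u-f['cx'])/f['fx']*d,-(v-f['cy'])/f['fy']*d,-d],-1)
    T=np.linalg.inv(f['view']); P=p@T[:3,:3].T+T[:3,3]; P[d==0]=np.nan
    return f['im'],P
E
python3 - <<'E'
from h import *
s=r.sense(); print({k:np.round(v,3) for k,v in s.items()})
for n in('top','scene'): c=snap(n,n+'0'); print({k:v for k,v in c.items() if k!='view'}, [k for k in c])
E
```

```text
{'time_s': np.float64(0.0), 'joint_pos': array([-1.207,  0.577,  0.025,  1.438, -0.015,  1.129, -0.056]), 'joint_velocities': array([ 0.001, -0.001,  0.001,  0.001, -0.001,  0.001,  0.001]), 'effort': array([ 1.0000e-03, -7.6576e+01,  2.2510e+00, -2.8595e+01,  1.5000e-02,
        1.3000e-02,  0.0000e+00]), 'ee_pos': array([0.292, 0.608, 0.23 ]), 'eef_rot': array([-0.   ,  0.222,  0.975, -0.001]), 'contact_force': array([ 0.013, -0.27 , -0.17 ]), 'torque': array([ 0.036, -0.002, -0.002]), 'grasp_force': np.float64(0.0), 'width': np.float64(0.999)}
{'fx': 454.8455038613379, 'fy': 454.8455038613379, 'cx': 321.52597838559836, 'cy': 236.09158972937144} ['fx', 'fy', 'cx', 'cy', 'view']
{'fx': 467.82374696049754, 'fy': 467.82374696049754, 'cx': 309.73187627130284, 'cy': 234.34380282429055} ['fx', 'fy', 'cx', 'cy', 'view']
```

View pics/top0.png

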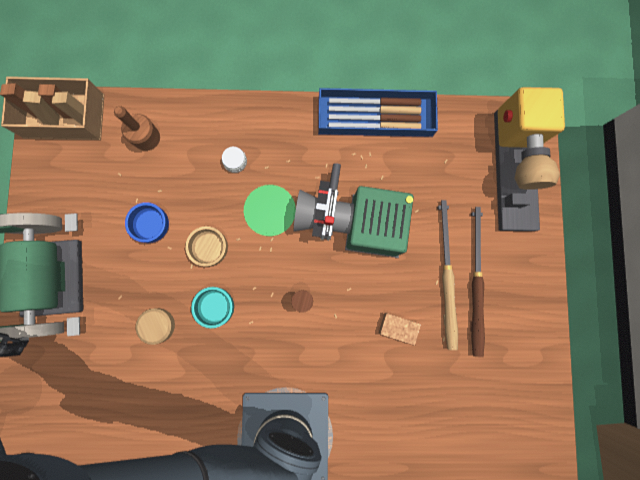

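View pics/scene0.png

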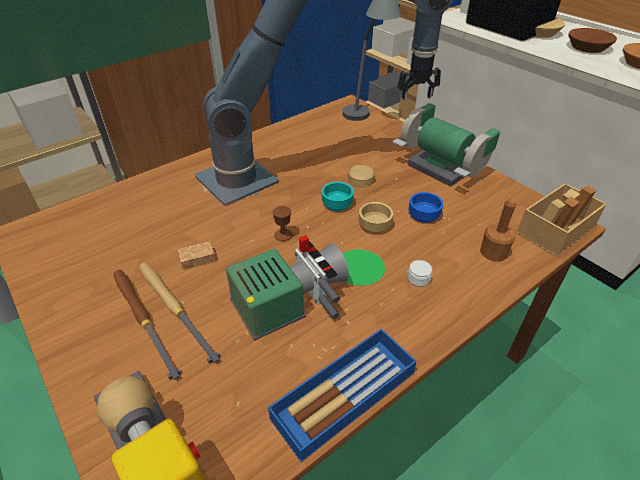

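Top view: pale bowl at (206,246), green circle at (269,210), gate at about (327,208) with the red handle near (329,219), green box at (380,220). The blue and turquoise bowls are decoys. The goblet is at (298,300), the blank at (154,326) and the wax tin at (233,159).

```bash
python3 - <<'E'
from h import *
im,P=cloud('top0'); np.set_printoptions(precision=4,suppress=True)
hsv=cv2.cvtColor(im,cv2.COLOR_RGB2HSV); u0=np.mgrid[0:480,0:640]
v,u=u0
def reg(a,b,c,d): return (u>=a)&(u<b)&(v>=c)&(v<d)
def circ(m):
    c,R=cv2.minEnclosingCircle(P[m][:,:2].astype(np.float32)); return np.array(c),R
def fit(xy):
    A=np.c_[2*xy,np.ones(len(xy))]; s=np.linalg.lstsq(A,(xy**2).sum(1),rcond=None)[0]; return s[:2],np.sqrt(s[2]+s[:2]@s[:2])
z=P[...,2]
m=reg(180,232,222,270)&(z>.047)&(z<.065); print('bowl',circ(m),fit(P[m][:,:2]),P[m][:,2].max(),m.sum())
g=reg(235,310,175,245)&(hsv[...,0]>50)&(hsv[...,0]<80)&(hsv[...,1]>120)&(z<.012)
cs,_=cv2.findContours(g.astype(np.uint8),0,1); c=max(cs,key=cv2.contourArea)[:,0]
pp=P[c[:,1],c[:,0]]; k=c[:,0]<285; print('circle',fit(pp[k][:,:2]),circ(g),np.nanmedian(z[g]))
b=reg(345,420,180,262)&(z>.12)&(z<.14); rc=cv2.minAreaRect(P[b][:,:2].astype(np.float32)); print('box',rc)
rd=reg(300,350,160,245)&((hsv[...,0]<8)|(hsv[...,0]>172))&(hsv[...,1]>150)
for lo,hi in((.10,.122),(.122,.165),(.165,.185)):
    q=rd&(z>lo)&(z<hi); print('red',lo,q.sum(),P[q].mean(0) if q.any() else '',np.c_[u[q],v[q]].mean(0))
C,_=fit(pp[k][:,:2]); B=np.array(rc[0]); d=C-B; print('dist',np.linalg.norm(d),'(307)',d/np.linalg.norm(d))
for n,(a,bb,cc,dd) in dict(goblet=(280,316,285,315),blank=(133,176,305,346),turq=(188,236,286,330),tin=(220,248,145,174),blue=(124,170,201,245)).items():
    q=reg(a,bb,cc,dd)&(z>.03); print(n,circ(q),np.nanmax(z[q]))
x=cv2.resize(im[150:270,250:430],None,fx=4.4,fy=4.4,interpolation=cv2.INTER_CUBIC); cv2.imwrite('pics/crop.png',x[:,:,::-1])
E
```

```text
bowl (array([0.5075, 0.2229]), 0.05580516532063484) (array([0.5072, 0.2216]), np.float64(0.050691936292772674)) 0.06165225762007842 376
circle (array([0.6204, 0.0562]), np.float64(0.07057089258777521)) (array([0.6206, 0.0566]), 0.07279574126005173) 0.000886554931865513
box ((0.5780725479125977, -0.24776512384414673), (0.1501636654138565, 0.16020932793617249), 82.14865112304688)
red 0.1 37 [ 0.6205 -0.0899  0.1151] [321.2973 202.7838]
red 0.122 10 [ 0.5644 -0.0934  0.1421] [322.8 222.2]
red 0.165 61 [ 0.5659 -0.1076  0.1729] [328.8689 219.7377]
dist 0.30689825218903716 (307) [0.1378 0.9905]
goblet (array([ 0.3627, -0.0423]), 0.02856096625328064) 0.10878118777737367
blank (array([0.2903, 0.3567]), 0.048678670078516006) 0.04881699766186953
turq (array([0.3438, 0.1989]), 0.05543427914381027) 0.061319470115486
tin (array([0.7596, 0.1589]), 0.03357328474521637) 0.05463781090161768
blue (array([0.5707, 0.3878]), 0.05518900230526924) 0.06227058439556843
```

View pics/crop.png

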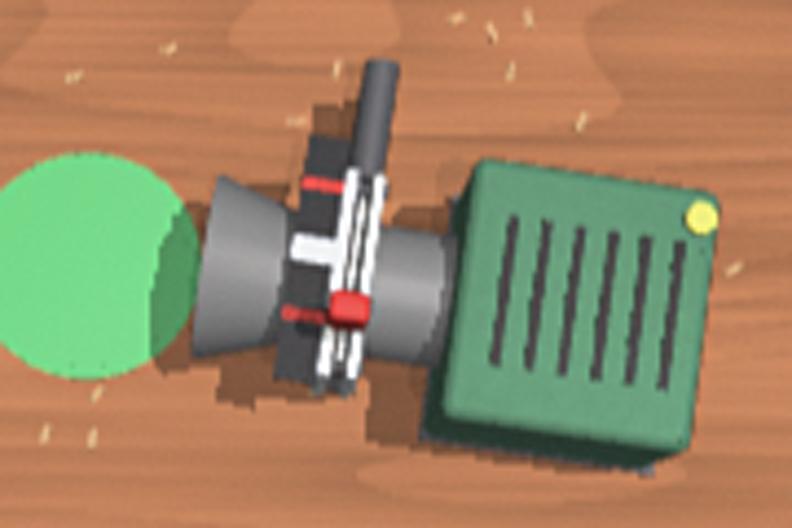

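The poses agree: the circle-to-box distance is 306.9 mm (expected 307), and the handle, predicted at (0.567,-0.108), was measured at (0.566,-0.108). In the crop the handle is at (350,308), the white mark at (305,248), and the gate is shut.

My plan is to lower half-open fingers inside the bowl, drag it by its leading inner wall, then grip the handle along x. First I move above the bowl.

```bash
python3 -m handwheel '[{"rotation":[0,0,0],"offset":[-0.25,-0.176,0],"grip":-0.3},{"rotation":[0,0,0],"offset":[-0.25,-0.176,0],"grip":-0.3},{"rotation":[0,0,0],"offset":[-0.25,-0.176,0],"grip":-0.3},{"rotation":[0,0,0],"offset":[-0.25,-0.176,0],"grip":-0.3},{"rotation":[0,0,0],"offset":[-0.25,-0.176,0],"grip":-0.3},{"rotation":[0,0,0],"offset":[-0.25,-0.176,0],"grip":-0.3},{"rotation":[0,0,0],"offset":[-0.25,-0.176,0],"grip":-0.3},{"rotation":[0,0,0],"offset":[-0.25,-0.176,0],"grip":-0.3},{"rotation":[0,0,0],"offset":[-0.25,-0.176,0],"grip":-0.3},{"rotation":[0,0,0],"offset":[-0.25,-0.176,0],"grip":-0.3},{"rotation":[0,0,0],"offset":[-0.25,-0.176,0],"grip":-0.3},{"rotation":[0,0,0],"offset":[-0.25,-0.176,0],"grip":-0.3},{"rotation":[0,0,0.0875],"offset":[0,0,0],"grip":-0.3},{"rotation":[0,0,0.0875],"offset":[0,0,0],"grip":-0.3},{"rotation":[0,0,0.0875],"offset":[0,0,0],"grip":-0.3},{"rotation":[0,0,0],"offset":[0,0,0],"grip":-0.3},{"rotation":[0,0,0],"offset":[0,0,0],"grip":-0.3}]' 20
cat >> h.py <<'E'
from scipy.spatial.transform import Rotation as Ro
def to(xyz,yaw=None):
    "tool-axis shift (units) and turn about tool z (units) to reach xyz / tool-y heading yaw(deg)"
    s=r.sense(); q=s['eef_rot']; R=Ro.from_quat([q[1],q[2],q[3],q[0]]).as_matrix()
    d=R.T@(np.array(xyz)-s['ee_pos'])/0.12; h=np.degrees(np.arctan2(R[1,1],R[0,1]))
    print('t',s['time_s'],'pos',s['ee_pos'],'F',s['contact_force'],'w',s['width'],'heading',h,'zaxis',R[:,2]); print('shift units',d, 'turn' , None if yaw is None else np.radians(((h-yaw+90)%180)-90)/2)
E
python3 - <<'E'
from h import *
np.set_printoptions(precision=4,suppress=True)
to([.5075,.2225,.13],34.2); snap('wrist','w1')
im,P=cloud('w1'); z=P[...,2]; xy=P[...,:2]
m=(z>.05)&(z<.06)&(np.hypot(xy[...,0]-.5075,xy[...,1]-.2225)<.075); q=P[m]
print(m.sum(),cv2.minEnclosingCircle(q[:,:2].astype(np.float32)))
E
```

```text
time_s: 2.22
ee_pos: [0.5069, 0.2242, 0.2311]
eef_rot: [-0.0, 0.466, 0.885, -0.0]
contact_force: [0.6, 0.5, -0.6]
width: 0.348
grasp_force: 0.0
t 2.225 pos [0.5069 0.2242 0.2311] F [ 0.5555  0.5263 -0.588 ] w 0.34775232323055444 heading 34.496024935325245 zaxis [-0.0004 -0.0003 -1.    ]
shift units [-0.0144 -0.0031  0.8426] turn 0.002583304894714436
3281 ((0.5093134641647339, 0.22333018481731415), 0.055066514760255814)
```

The wrist view puts the bowl at (0.509,0.223) with R = 55.1 mm, which agrees with the top view. Next I lower inside it and begin the drag.

```bash
python3 -m handwheel '[{"rotation":[0,0,0],"offset":[-0.02,0.01,0.25],"grip":-0.3},{"rotation":[0,0,0],"offset":[0,0,0.25],"grip":-0.3},{"rotation":[0,0,0],"offset":[0,0,0.25],"grip":-0.3},{"rotation":[0,0,0],"offset":[0,0,0.25],"grip":-0.3},{"rotation":[0,0,0],"offset":[0,0,0.25],"grip":-0.3},{"rotation":[0,0,0],"offset":[0,0,0.25],"grip":-0.3},{"rotation":[0,0,0],"offset":[0,0,0.17],"grip":-0.3},{"rotation":[0,0,0],"offset":[0,0,0],"grip":-0.3},{"rotation":[0,0,0],"offset":[-0.05,0,0],"grip":-0.3},{"rotation":[0,0,0],"offset":[-0.05,0,0],"grip":-0.3},{"rotation":[0,0,0],"offset":[-0.05,0,0],"grip":-0.3},{"rotation":[0,0,0],"offset":[-0.05,0,0],"grip":-0.3},{"rotation":[0,0,0],"offset":[-0.05,0,0],"grip":-0.3},{"rotation":[0,0,0],"offset":[-0.05,0,0],"grip":-0.3},{"rotation":[0,0,0],"offset":[-0.05,0,0],"grip":-0.3},{"rotation":[0,0,0],"offset":[-0.05,0,0],"grip":-0.3}]'
python3 - <<'E'
from h import *
np.set_printoptions(precision=4,suppress=True)
to([.631,.041,.03]); snap('top','t2'); snap('scene','s2')
im=cv2.imread('pics/s2.png')[140:300,250:450]; cv2.imwrite('pics/s2c.png',cv2.resize(im,None,fx=3.5,fy=3.5))
E
```

```text
time_s: 4.28
ee_pos: [0.5365, 0.1831, 0.0309]
eef_rot: [-0.0, 0.467, 0.884, 0.0]
contact_force: [-0.8, 1.7, 0.9]
width: 0.349
grasp_force: 1.3
t 4.275 pos [0.5365 0.1831 0.0309] F [-0.7539  1.6708  0.887 ] w 0.3486665836051307 heading 34.278090191146376 zaxis [-0.0001  0.0002 -1.    ]
shift units [-1.422  -0.0162  0.0071] turn None
```

View pics/s2c.png

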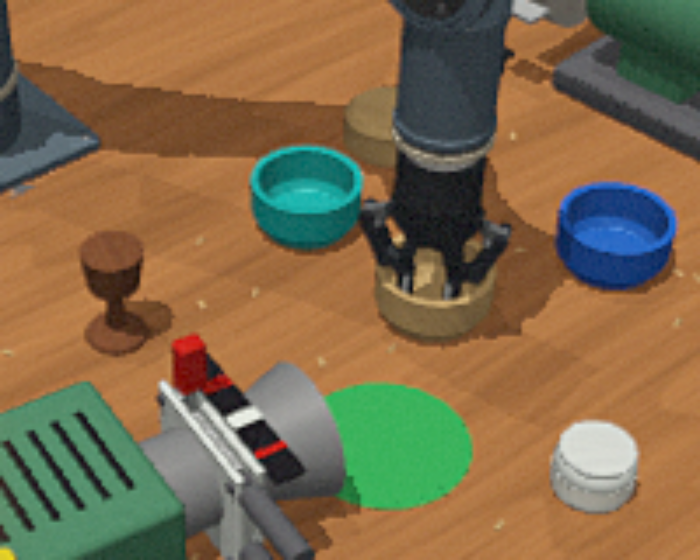

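The crop shows both fingers inside the pale bowl, near (405,285) and (450,290), with clear floor ahead to the circle at (395,445). A drag force of about 1.8 N confirms contact, so I continue.

```bash
python3 -m handwheel '[{"rotation":[0,0,0],"offset":[-0.1,0,0],"grip":-0.3},{"rotation":[0,0,0],"offset":[-0.1,0,0],"grip":-0.3},{"rotation":[0,0,0],"offset":[-0.1,0,0],"grip":-0.3},{"rotation":[0,0,0],"offset":[-0.1,0,0],"grip":-0.3},{"rotation":[0,0,0],"offset":[-0.1,0,0],"grip":-0.3},{"rotation":[0,0,0],"offset":[-0.1,0,0],"grip":-0.3},{"rotation":[0,0,0],"offset":[-0.1,0,0],"grip":-0.3},{"rotation":[0,0,0],"offset":[-0.1,0,0],"grip":-0.3},{"rotation":[0,0,0],"offset":[-0.1,0,0],"grip":-0.3},{"rotation":[0,0,0],"offset":[-0.1,0,0],"grip":-0.3},{"rotation":[0,0,0],"offset":[-0.1,0,0],"grip":-0.3},{"rotation":[0,0,0],"offset":[-0.1,0,0],"grip":-0.3},{"rotation":[0,0,0],"offset":[-0.05,0,0],"grip":-0.3},{"rotation":[0,0,0],"offset":[0,0,0],"grip":-0.3}]'
cat >> h.py <<'E'
def bowl(tag,near,rad=.085,view=False):
    im,P=cloud(tag); z=P[...,2]; hsv=cv2.cvtColor(im,cv2.COLOR_RGB2HSV)
    m=(z>.047)&(z<.063)&(np.hypot(P[...,0]-near[0],P[...,1]-near[1])<rad)&(hsv[...,0]>8)&(hsv[...,0]<28)&(hsv[...,1]>60)
    q=P[m][:,:2]; q=q.astype(np.float32)
    from scipy.optimize import least_squares
    f=lambda p:np.clip(np.abs(np.hypot(*(q-p).T)-.051)-.004,0,None)
    s=least_squares(f,near,loss='soft_l1',f_scale=.003).x
    print('bowl n',len(q),'fit',s,'encl',cv2.minEnclosingCircle(q)); return s
E
python3 - <<'E'
from h import *
np.set_printoptions(precision=4,suppress=True)
to([.631,.041,.03])
for n,t in(('top','t3'),('scene','s3')): snap(n,t); print(bowl(t,(.615,.066))-[.6204,.0562])
im=cv2.imread('pics/s3.png')[180:340,250:450]; cv2.imwrite('pics/s3c.png',cv2.resize(im,None,fx=3.5,fy=3.5))
E
```

```text
time_s: 6.12
ee_pos: [0.6213, 0.0585, 0.0309]
eef_rot: [0.0, 0.468, 0.884, -0.0]
contact_force: [-0.3, 0.1, 0.3]
width: 0.35
grasp_force: 0.0
t 6.125 pos [0.6213 0.0585 0.0309] F [-0.2631  0.1086  0.2917] w 0.34997708443383674 heading 34.21808093312719 zaxis [ 0.0005 -0.0003 -1.    ]
shift units [-0.166  -0.0147  0.0079] turn None
bowl n 24 fit [0.6027 0.0817] encl ((0.593696653842926, 0.03551328927278519), 0.028076620772480965)
[-0.0177  0.0255]
bowl n 200 fit [0.6056 0.0793] encl ((0.6067621111869812, 0.07560920715332031), 0.05588861182332039)
[-0.0148  0.0231]
```

View pics/s3c.png

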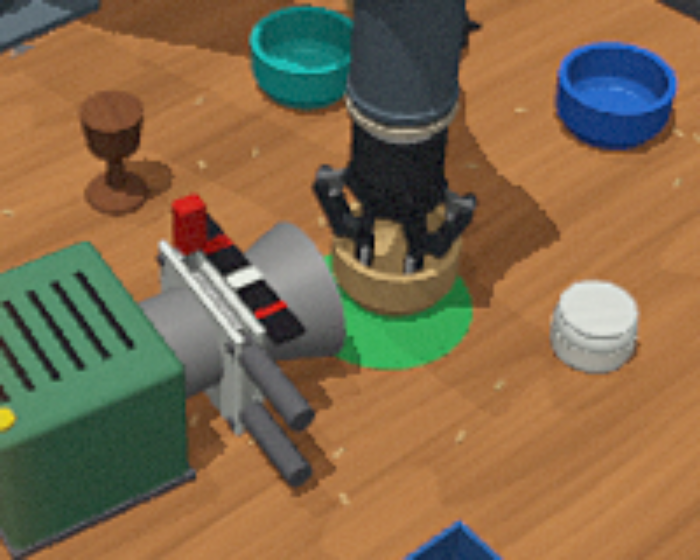

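The bowl sits at about (0.605,0.079), upright, roughly half over the circle (bowl at (395,265), circle at (400,310) in the crop). It needs about 23 mm more, and the gripper will still clear the hood.

```bash
python3 -m handwheel '[{"rotation":[0,0,0],"offset":[-0.05,0,0],"grip":-0.3},{"rotation":[0,0,0],"offset":[-0.05,0,0],"grip":-0.3},{"rotation":[0,0,0],"offset":[-0.05,0,0],"grip":-0.3},{"rotation":[0,0,0],"offset":[-0.04,0,0],"grip":-0.3},{"rotation":[0,0,0],"offset":[0,0,0],"grip":-0.3},{"rotation":[0,0,0],"offset":[0.06,0,0],"grip":-0.3},{"rotation":[0,0,0],"offset":[0.06,0,0],"grip":-0.3},{"rotation":[0,0,0],"offset":[0.04,0,0],"grip":-0.3},{"rotation":[0,0,0],"offset":[0,0,0],"grip":-0.3},{"rotation":[0,0,0],"offset":[0,0,-0.1],"grip":-0.3},{"rotation":[0,0,0],"offset":[0,0,-0.2],"grip":-0.3},{"rotation":[0,0,0],"offset":[0,0,-0.3],"grip":-0.3},{"rotation":[0,0,0],"offset":[0,0,-0.3],"grip":-0.3},{"rotation":[0,0,0],"offset":[0,0,-0.3],"grip":-0.3},{"rotation":[0,0,0],"offset":[0,0,-0.3],"grip":-0.3},{"rotation":[0,0,0],"offset":[0,0,-0.3],"grip":-0.3},{"rotation":[0,0,0],"offset":[0,0,0],"grip":-0.3}]'
python3 - <<'E'
from h import *
np.set_printoptions(precision=4,suppress=True)
to([.5673,-.108,.25],-7.9)
for n,t in(('wrist','w4'),('scene','s4')): snap(n,t); print(bowl(t,(.615,.062))-[.6204,.0562])
E
```

```text
time_s: 8.35
ee_pos: [0.6244, 0.0558, 0.2509]
eef_rot: [0.003, 0.468, 0.884, 0.002]
contact_force: [0.1, -0.0, -0.7]
width: 0.349
grasp_force: 0.0
t 8.35 pos [0.6244 0.0558 0.2509] F [ 0.1282 -0.0402 -0.7144] w 0.3491111483223116 heading 34.21779229101871 zaxis [ 0.0063  0.0007 -1.    ]
shift units [-0.8607 -1.1612  0.0038] turn 0.36754707457468105
bowl n 2952 fit [0.6168 0.0637] encl ((0.6167503595352173, 0.06322073191404343), 0.054633039981126785)
[-0.0036  0.0075]
bowl n 314 fit [0.6189 0.0596] encl ((0.6185351014137268, 0.06079430133104324), 0.057162679731845856)
[-0.0015  0.0034]
```

View pics/w4.png

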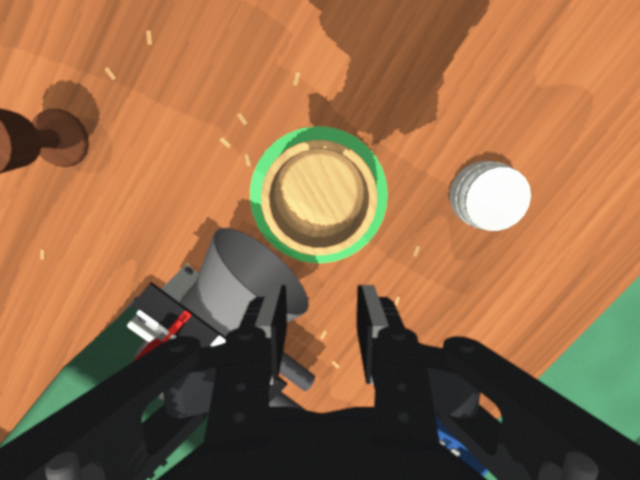

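The wrist view shows the bowl (320,195) with green all round it, 4–8 mm off the circle's centre, and released. Next I move above the handle and align the fingers with the slide.

```bash
python3 -m handwheel '[{"rotation":[0,0,0.092],"offset":[0,0,0],"grip":0.2},{"rotation":[0,0,0.092],"offset":[0,0,0],"grip":0.2},{"rotation":[0,0,0.092],"offset":[0,0,0],"grip":0.2},{"rotation":[0,0,0.0915],"offset":[0,0,0],"grip":0.2},{"rotation":[0,0,0],"offset":[-0.283,-0.057,0],"grip":0.2},{"rotation":[0,0,0],"offset":[-0.283,-0.057,0],"grip":0.2},{"rotation":[0,0,0],"offset":[-0.283,-0.057,0],"grip":0.2},{"rotation":[0,0,0],"offset":[-0.283,-0.057,0],"grip":0.2},{"rotation":[0,0,0],"offset":[-0.283,-0.057,0],"grip":0.2},{"rotation":[0,0,0],"offset":[0,0,0],"grip":0.2},{"rotation":[0,0,0],"offset":[0,0,0],"grip":0.2}]' 30
python3 - <<'E'
from h import *
np.set_printoptions(precision=4,suppress=True)
to([.5673,-.108,.139],-7.9)
snap('wrist','w5'); im,P=cloud('w5'); hsv=cv2.cvtColor(im,cv2.COLOR_RGB2HSV); z=P[...,2]
m=((hsv[...,0]<8)|(hsv[...,0]>172))&(hsv[...,1]>150)&(z>.166)&(z<.185)
v,u=np.nonzero(m); q=P[m]; print(m.sum(),u.mean() if len(u) else 0,v.mean() if len(v) else 0); print(cv2.minAreaRect(q[:,:2].astype(np.float32)) if len(q) else '', np.median(q[:,2]) if len(q) else '')
E
```

```text
time_s: 9.82
ee_pos: [0.5656, -0.1067, 0.2462]
eef_rot: [-0.001, 0.754, 0.657, -0.0]
contact_force: [0.8, 0.2, 0.1]
width: 0.602
grasp_force: 0.0
t 9.825 pos [ 0.5656 -0.1067  0.2462] F [0.8257 0.2112 0.1172] w 0.6023042132497443 heading -7.84333480877406 zaxis [-0.0012  0.0006 -1.    ]
shift units [-0.0093  0.0165  0.8936] turn 0.0004944970790824793
986 326.5152129817444 248.84888438133873
((0.5681707262992859, -0.10692296177148819), (0.023304607719182968, 0.017113519832491875), 81.796875) 0.1741643460851943
```

View pics/w5.png

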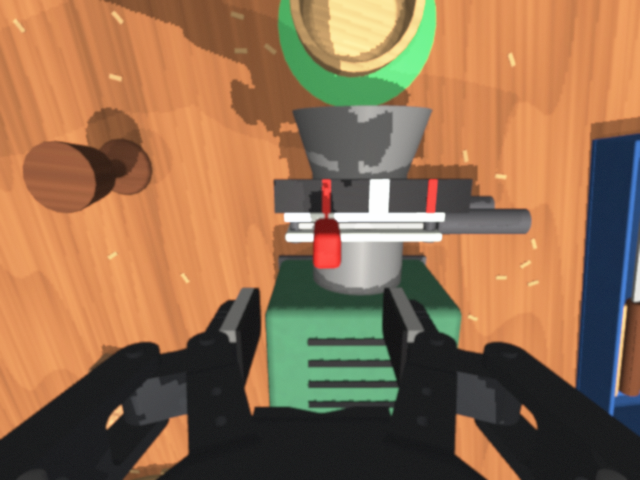

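The handle top (326,249) is measured at (0.568,-0.107), 23×17 mm, z = 0.174. That matches, and the fingers straddle it along the slide. I descend and grip.

```bash
python3 -m handwheel '[{"rotation":[0,0,0],"offset":[-0.002,0.02,0.19],"grip":0.2},{"rotation":[0,0,0],"offset":[0,0,0.2],"grip":0.2},{"rotation":[0,0,0],"offset":[0,0,0.2],"grip":0.2},{"rotation":[0,0,0],"offset":[0,0,0.2],"grip":0.2},{"rotation":[0,0,0],"offset":[0,0,0.1],"grip":0.2},{"rotation":[0,0,0],"offset":[0,0,0],"grip":0.2},{"rotation":[0,0,0],"offset":[0,0,0],"grip":-1},{"rotation":[0,0,0],"offset":[0,0,0],"grip":-1},{"rotation":[0,0,0],"offset":[0,0,0],"grip":-1},{"rotation":[0,0,0],"offset":[0,0,0],"grip":-1},{"rotation":[0,0,0],"offset":[0,0,0],"grip":-1},{"rotation":[0,0,0],"offset":[0,0,0],"grip":-1}]' 40
python3 - <<'E'
from h import *
np.set_printoptions(precision=4,suppress=True)
to([.568+.04*.9905,-.107-.04*.138,.139],-7.9)
E
```

```text
time_s: 11.38
ee_pos: [0.5689, -0.108, 0.1411]
eef_rot: [0.001, 0.754, 0.657, 0.001]
contact_force: [0.7, 0.8, 5.7]
width: 0.202
grasp_force: 41.4
t 11.375 pos [ 0.5689 -0.108   0.1411] F [0.7267 0.8114 5.7284] w 0.2024518204600323 heading -7.841030197415108 zaxis [ 0.0021 -0.0001 -1.    ]
shift units [0.0065 0.3245 0.0179] turn 0.000514608607178762
```

The handle is gripped at 17 mm width. I slide the gate open about 39 mm, slowly.

```bash
python3 -m handwheel '[{"rotation":[0,0,0],"offset":[0,0.04,0],"grip":-1},{"rotation":[0,0,0],"offset":[0,0.04,0],"grip":-1},{"rotation":[0,0,0],"offset":[0,0.04,0],"grip":-1},{"rotation":[0,0,0],"offset":[0,0.04,0],"grip":-1},{"rotation":[0,0,0],"offset":[0,0.04,0],"grip":-1},{"rotation":[0,0,0],"offset":[0,0.04,0],"grip":-1},{"rotation":[0,0,0],"offset":[0,0.04,0],"grip":-1},{"rotation":[0,0,0],"offset":[0,0.04,0],"grip":-1},{"rotation":[0,0,0],"offset":[0,0,0],"grip":-1},{"rotation":[0,0,0],"offset":[0,0,0],"grip":-1}]'
python3 - <<'E'
from h import *
np.set_printoptions(precision=4,suppress=True)
to([.568+.04*.9905,-.107-.04*.138,.139],-7.9)
snap('scene','s6'); snap('wrist','w6')
a=cv2.imread('pics/s6.png')[215:320,270:400]; cv2.imwrite('pics/c6.png',np.hstack([cv2.resize(a,(400,323),interpolation=cv2.INTER_CUBIC),cv2.resize(cv2.imread('pics/w6.png')[60:380,120:520],(400,323))]))
E
```

```text
time_s: 12.62
ee_pos: [0.605, -0.1129, 0.1411]
eef_rot: [-0.001, 0.754, 0.657, -0.0]
contact_force: [-7.6, 1.6, 13.7]
width: 0.207
grasp_force: 42.4
t 12.625 pos [ 0.605  -0.1129  0.1411] F [-7.5643  1.5564 13.6568] w 0.20731179200558617 heading -7.854475055576333 zaxis [-0.0016  0.0009 -1.    ]
shift units [0.0059 0.0215 0.0173] turn 0.00039728008599016184
```

View pics/c6.png

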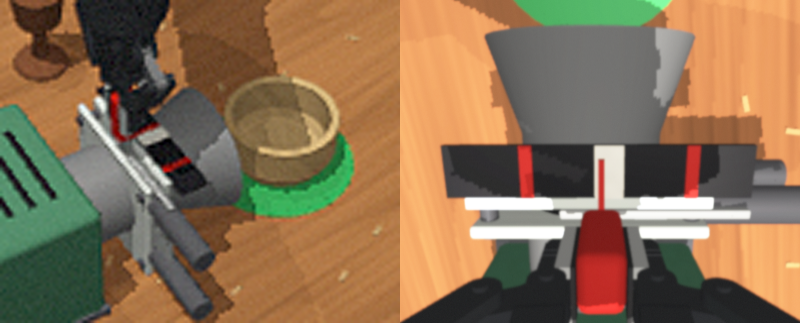

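The pointer (601,180) is inside the white mark (595–625) at about 36 mm, a little short of its middle. I nudge it +4 mm.

```bash
python3 -m handwheel '[{"rotation":[0,0,0],"offset":[0,0.02,0],"grip":-1},{"rotation":[0,0,0],"offset":[0,0.014,0],"grip":-1},{"rotation":[0,0,0],"offset":[0,0,0],"grip":-1},{"rotation":[0,0,0],"offset":[0,0,0],"grip":-1},{"rotation":[0,0,0],"offset":[0,0,0],"grip":-1},{"rotation":[0,0,0],"offset":[0,0,0],"grip":-1}]'
python3 - <<'E'
from h import *
np.set_printoptions(precision=4,suppress=True)
snap('scene','s7'); snap('wrist','w7'); bowl('s7',(.617,.062)); to([.6076,-.1125,.139])
cv2.imwrite('pics/c7.png',cv2.resize(cv2.imread('pics/w7.png')[60:380,120:520],(500,400)))
E
```

```text
time_s: 13.48
ee_pos: [0.6088, -0.1134, 0.141]
eef_rot: [-0.001, 0.754, 0.657, -0.0]
contact_force: [-8.6, 2.2, 13.8]
width: 0.206
grasp_force: 42.5
bowl n 319 fit [0.6192 0.0596] encl ((0.6198172569274902, 0.06124905124306679), 0.057553280144929886)
t 13.575 pos [ 0.6088 -0.1134  0.1411] F [-8.6969  2.3908 12.1306] w 0.2035913097717299 heading -7.854953053258289 zaxis [-0.0018  0.001  -1.    ]
shift units [ 0.0062 -0.0113  0.0173] turn None
```

View pics/c7.png

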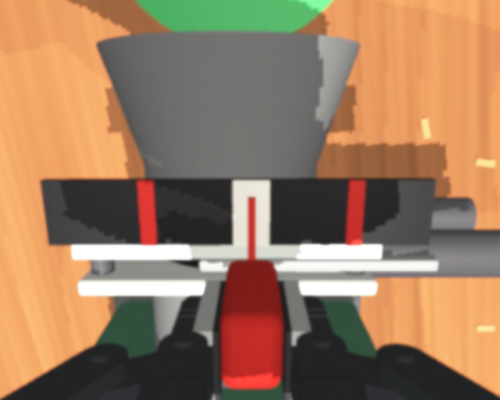

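The pointer (251,225) is in the middle of the white mark (232–271), the force is steady at about 9 N, and the bowl has not moved. I hand the job in.

```bash
python3 -c "from rig import r; print(r.job_done())"
```

```text
the job is handed in; nothing more can be done
None
```

The job is handed in: the bowl sits released inside the green circle, within about 8 mm of its centre, and the gate is held half open with its pointer in the middle of the white mark; the judge's verdict was not shown.

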